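Seat the taper plug in the welding turntable and rock it to check it is free

TASK

Take from the plywood rack the plug whose cone matches the conical seat of the bench turntable (the wide, blunt one, not the slim one), and set it down gently in the seat until it is fully home and upright. Then check that it is not wedged: tip its handle about ten degrees to one side with the cone still in the seat, bring it back upright and leave it fully home in the seat, let go. Leave the slim plug in the rack and the other things where they are.

Things in the scene. Friction and masses are not known exactly. Their poses are not given: they have to be found in the camera images.
- wide_plug: Plug to seat, loose, 0.4-0.7 kg: blunt steel cone, nose down, round black handle on top. Origin: centre of flat nose; z up along handle. Diameter 20 mm at z=0, 72 mm at z=22 mm, rim to z=27 mm; handle 24 mm diameter, z=27 to 115 mm (top). Starts upright in a rack hole, origin about 41 mm above the worktop; lifts straight out. Any yaw. Pushed aside in the seat, it stays leaning until brought back.
- wide_top (a point): Centre of the top end of the wide plug's handle, 115 mm above its origin along its axis.
- slim_plug: The other plug in the rack, to be left alone: slim, long steel cone, diameter 20 mm at the nose and 54 mm at z = 44 mm, rim to z = 49 mm, the same 24 mm black handle up to z = 115 mm. Origin: centre of its nose, z up; it starts about 23 mm above the worktop, so its handle's top is 18 mm lower than the wide plug's.
- rack: Fixed plywood block, 105 mm (its x) by 190 mm (its y) by 50 mm high, with two round holes of 40 mm diameter, 38 mm deep, at y = +50 and -50 mm, one plug in each (either way round). Origin: centre of its underside; z up.
- turntable: Fixed bench turntable: grey square foot 190 mm wide, steel faceplate of 220 mm diameter (top 65 mm above the worktop) and on its middle a dark steel boss of 116 mm diameter whose top face is 105 mm above the worktop. Origin: centre of its underside; z up. The faceplate does not turn.
- seat (a point): Centre of the mouth of the conical seat, in the boss's top face, 105 mm above the worktop; z up. Taper 78 mm in diameter at the mouth, narrowing at the plug's own cone angle (22 mm down per 26 mm of radius) to 44 mm, then a clear pocket. Fully home, the wide plug's nose is 24 mm below this point, its rim top 3 mm and its handle's top 91 mm above it.
- wrench: Loose open-ended steel wrench, 190 mm long, lying on the bench; bystander. Origin at its middle, on the underside.
- wire_spool: Loose full wire spool lying flat, 100 mm in diameter, 45 mm high; bystander. Origin: centre of its underside.
- spray_can: Loose white spray can, 60 mm in diameter, 170 mm tall, standing; bystander. Origin: centre of its underside.
There are look-alikes about, which are no part of the job. Leave any blue or green look-alike of the wide_plug alone.

How it is judged:
By the outcome, as a careful person would: the job done as asked, in the order asked, and still so for the second after the job is handed in, with the robot touching nothing.
It also fails if it takes over 40 s, if anything falls off the work surface, if the arm or the gripper's body presses on something with over 40 N, if the wrist force passes 120 N, or if a joint passes its speed limit or range.

ROBOT

A 7-joint arm with a two-finger parallel gripper is mounted at the origin on the work surface. World frame = base frame: x ahead of the robot, y to its left, z up, the work surface at z = 0. Lengths are in m, angles in degrees, forces in N, time in s.
With the tool pointing down it reaches from about 0.35 to 0.775 m from the base axis. Payload 3.1 kg.
Tool frame: the origin (TCP) lies on the centre line of the jaws, within the pads' length; the fingertips stand 17 mm ahead of it and the grasp point (between the pads) lies 2 mm behind it (robot.tip_reach is the distance from the TCP to the fingertips, in m); z points along the fingers, y is the direction in which the jaws open and shut (so a half turn about z gives the same grasp; the last joint's range is limited). The gripper opens to 85 mm and grips with 20 to 120 N. Pads are 22 mm wide; open, the fingers measure 114 mm over their backs; the gripper's body (76 mm by 85 mm) begins 54 mm behind the grasp point. The pads swing forward as they close: fully open they stand 13 mm farther back than shut.
Start: joints at [69.23, 17.813, 0.802, 86.603, -0.252, 75.585, -1.558], TCP at [0.173, -0.522, 0.248] pointing down, gripper open.
Joint ranges: [-154.91, 154.91], [-16.99, 109.72], [-72.82, 74.43], [7.12, 147.25], [-82.49, 262.49], [11.32, 116.49], [-174.64, 174.64]. Speed limits (degrees/s): [159.86, 159.86, 180, 180, 180, 180, 180].

INTERFACE

Orientations are given as [roll, pitch, yaw] about the fixed x, y, z axes, in that order (R = Rz(yaw) Ry(pitch) Rx(roll)).
In Python, from station import robot, fingers, vision, workorder, recognise gives the robot as it stands. Calls block until the motion is done:
- robot.move_to(position, orientation): joint-space move of the TCP to a pose.
- robot.line_to(position, orientation=None, velocity=0.15, f_stop=None): straight line of the TCP; orientation=None keeps the orientation; velocity is the mean speed in m/s. With f_stop (N) it stops when the force on the tool has changed by that much, and returns True; else False.
- robot.move_j(angles): joint-space move.
- fingers.gripper_to(opening, force=None): opening from 0.0 (shut) to 1.0 (fully open); force is the grip in N (None keeps the last); returns when the fingers have stopped.
- robot.pause(seconds).
- robot.inverse_kinematics(position, orientation): joint angles nearest the present ones, or None.
- vision.grab_frame(name): name is "side" or "top"; returns the picture (420x560x3 uint8, red, green, blue); there is no depth.
- vision.calibration(name): a dict with "mtx" (3x3 intrinsics, pixels), "extrinsics" (4x4, takes a point from world to camera coordinates). Camera axes: x right, y up, looking along -z (the intrinsics and any distortion apply to the point x, -y, -z); pixel columns grow to the right and rows downward; lengths in m; the calibration is good to about 2 mm. A picture is of the moment at which its call begins. calibration takes no time and is no camera call.
A pose or a line that the arm cannot do raises robot.PlanningError and nothing moves.
- workorder.close_job(): hands the job in, once; it reports no verdict.
Trained networks look in the newest picture that a camera, given by its name, has taken for a name from the list of things; names that differ only in an ending like _2 or _b are one class to them, and where a whole thing is asked for, a point or a joint stands for the part that bears it (a point fixed in the world has none). Each returns a list of dicts, best first, with "p" (0 to 1); they miss things now and then, are a little off and sometimes report something else, mostly with a low value. They report only what shows in the picture. A call takes as long as a camera call. They do not tell look-alikes from the thing itself.
- recognise(label, camera): "rect" ([centre column, centre row, width, height] in pixels, round what is visible of it).
Readings, each from a call of its own:
- robot.current_time_s(): time.
- robot.current_joint_positions(): joint angles.
- robot.current_dq(): joint speeds.
- robot.current_joint_torque(): joint torques, N m.
- robot.current_tool_pos(): TCP position.
- robot.current_eef_rot(): TCP orientation.
- robot.current_contact_force(): force on the tool from outside, world axes, zero at the start.
- robot.current_torque(): the same for the moment, N m.
- robot.current_finger_gap(): opening from 0.0 (shut) to 1.0 (fully open).
Only numpy, scipy, OpenCV 4.12 (cv2) and the standard library are available. Lean on these libraries where they do the work, as an engineer would, in place of code of your own. Each camera call takes 0.05 s, during which the arm holds its last target.

## Working session

There is one attempt and no reset: what is moved stays moved. The work goes in short steps, each a Python script; the robot and the scene stay as the last script left them, time stands still between calls to the robot, and variables do not carry over. Pictures are saved under pics/ and viewed, and the job is handed in when it is done.

```bash
mkdir -p pics; ls; python3 - <<'E'
from station import robot, fingers, vision, recognise
import cv2
for n in("side","top"):
    im=vision.grab_frame(n); cv2.imwrite(f"pics/{n}0.png",im[:,:,::-1])
    c=vision.calibration(n); print(n,c)
    for l in("wide_plug","slim_plug","rack","turntable","spray_can","wire_spool","wrench"):
        try: print(l,[(round(d['p'],2),[round(float(x),1) for x in d['rect']]) for d in recognise(l,n)])
        except Exception as e: print(l,e)
print(robot.current_time_s(),robot.current_eef_rot())
E
```

```text
pics
side {'mtx': array([[486.94691872,   0.        , 278.24620858],
       [  0.        , 486.94691872, 209.739765  ],
       [  0.        ,   0.        ,   1.        ]]), 'extrinsics': array([[-0.68724253, -0.72641282,  0.00470216,  0.41703325],
       [ 0.55038603, -0.51646121,  0.65600537, -0.40059932],
       [-0.47410223,  0.45342279,  0.75474158, -0.90990679],
       [ 0.        ,  0.        ,  0.        ,  1.        ]])}
wide_plug [(0.74, [382.4, 178.9, 32.5, 41.1]), (0.72, [430.0, 214.7, 26.7, 38.8]), (0.66, [418.7, 169.6, 27.0, 40.1])]
slim_plug [(0.84, [362.0, 204.3, 25.8, 34.2])]
rack [(0.59, [369.3, 212.9, 84.2, 74.1]), (0.3, [323.6, 159.5, 53.4, 43.0])]
turntable [(0.8, [241.0, 271.4, 111.8, 100.8])]
spray_can [(0.74, [112.3, 302.2, 51.1, 67.4])]
wire_spool [(0.68, [225.6, 195.6, 37.9, 40.0])]
wrench [(0.6, [324.6, 159.2, 52.0, 39.3])]
top {'mtx': array([[493.51716789,   0.        , 280.24635684],
       [  0.        , 493.51716789, 207.87812759],
       [  0.        ,   0.        ,   1.        ]]), 'extrinsics': array([[-0.05716436, -0.99835353,  0.00473929,  0.04464954],
       [ 0.9761103 , -0.05489277,  0.2102272 , -0.59885103],
       [-0.20962091,  0.01664357,  0.97764107, -1.28571406],
       [ 0.        ,  0.        ,  0.        ,  1.        ]])}
wide_plug [(0.81, [385.8, 241.5, 28.1, 29.7]), (0.66, [432.5, 245.2, 26.4, 18.9]), (0.33, [235.1, 219.8, 88.9, 84.9]), (0.3, [133.8, 189.0, 38.5, 36.0])]
slim_plug [(0.86, [345.4, 243.2, 21.9, 18.1])]
rack [(0.89, [363.1, 241.2, 72.9, 45.7]), (0.15, [344.9, 241.6, 22.2, 21.9])]
turntable [(0.86, [235.2, 219.8, 88.1, 86.7])]
spray_can [(0.63, [134.2, 190.7, 37.0, 31.5])]
wire_spool [(0.85, [280.1, 147.3, 35.1, 35.8])]
wrench [(0.74, [378.8, 165.1, 15.7, 55.0]), (0.52, [383.5, 240.4, 26.0, 25.3])]
0.8 [ 1.79997691e+02 -3.45443371e-04  1.83852440e+01]
```

View pics/side0.png

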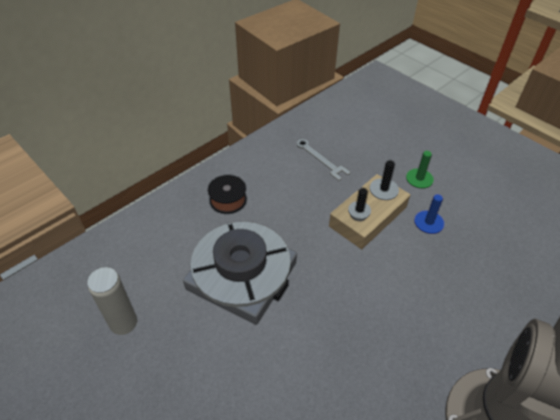

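View pics/top0.png

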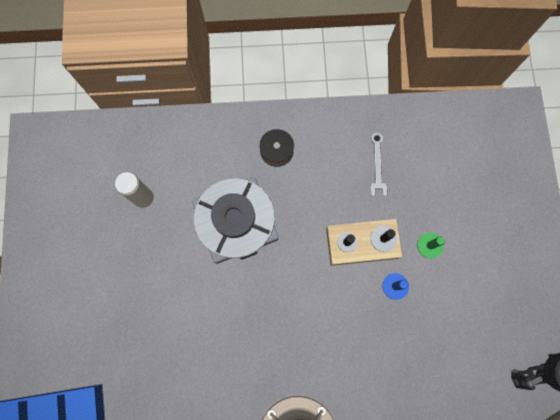

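```bash
python3 - <<'E'
import cv2
a=cv2.imread("pics/side0.png")[140:260,310:470];b=cv2.imread("pics/top0.png")[200:290,310:470]
cv2.imwrite("pics/crop0.png",cv2.vconcat([cv2.resize(a,(520,390),interpolation=2),cv2.resize(b,(373,210),interpolation=2).__class__(0) if 0 else cv2.resize(b,(520,210),interpolation=2)]))
E
```

```text
(no output)
```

View pics/crop0.png

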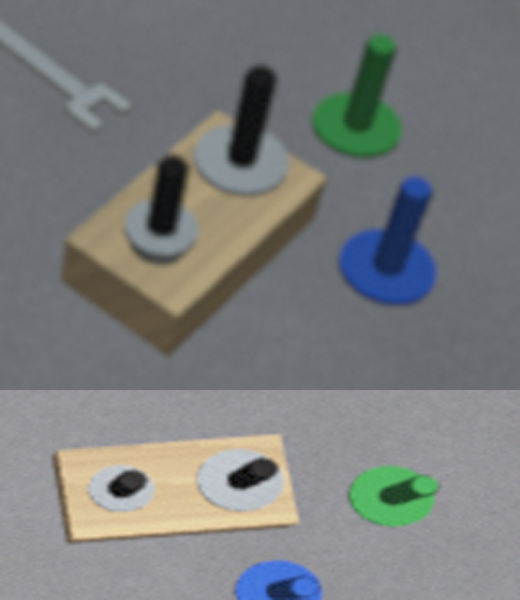

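Candidates for the wide plug in the side view:
- the steel and black plug with a wide flange, in the rack, at about (386,178)
- the slim plug in the rack at (361,205)
- the green look-alike at (420,170)
- the blue look-alike at (430,215)

The crop confirms the rack plug with the wide flange and taller handle, at side (386,178) / top (384,238). The slim one is at (361,205). The seat boss is at side (240,253) / top (235,214). Next I measure positions by unprojecting the contours.

```bash
cat > h.py <<'E'
import numpy as np, cv2
from station import vision
from scipy.optimize import least_squares
C={n:vision.calibration(n) for n in("side","top")}
def unproj(n,uv,z):
    K=C[n]["mtx"];E=C[n]["extrinsics"];R=E[:3,:3];t=E[:3,3]
    uv=np.atleast_2d(uv).astype(float)
    d=np.c_[(uv[:,0]-K[0,2])/K[0,0],-(uv[:,1]-K[1,2])/K[1,1],-np.ones(len(uv))]@R
    o=-R.T@t
    return o+d*((z-o[2])/d[:,2])[:,None]
def proj(n,P):
    K=C[n]["mtx"];E=C[n]["extrinsics"];P=np.atleast_2d(P)
    c=P@E[:3,:3].T+E[:3,3]
    return np.c_[K[0,2]+K[0,0]*c[:,0]/-c[:,2],K[1,2]+K[1,1]*-c[:,1]/-c[:,2]]
def ring(n,g,c0,r,z,sign,span=0.015):
    """radial edge search for a circle of radius r in plane z; sign +1: brighter outside"""
    c=np.array(c0,float)
    for it in range(4):
        pts=[]
        rr=np.linspace(r-span,r+span,61)
        for a in np.arange(0,2*np.pi,np.pi/45):
            P=np.c_[c[0]+rr*np.cos(a),c[1]+rr*np.sin(a),np.full(61,z)]
            uv=proj(n,P).astype(np.float32)
            v=cv2.remap(g,uv[:,0].reshape(1,-1),uv[:,1].reshape(1,-1),1)[0]
            v=np.convolve(v,np.ones(9)/9,'valid');d=sign*np.gradient(v);k=d[2:-2].argmax()+2
            if d[k]>0.4: pts.append(P[k+4,:2])
        pts=np.array(pts)
        s=least_squares(lambda q:np.hypot(pts[:,0]-q[0],pts[:,1]-q[1])-q[2],[*c,r],loss='soft_l1',f_scale=.001)
        c=s.x[:2]
    return s.x.round(4),len(pts),round(float(np.median(abs(s.fun)))*1e3,2)
E
python3 - <<'E'
from h import *
f={n:cv2.imread(f"pics/{n}0.png") for n in C}
g={n:cv2.cvtColor(f[n],cv2.COLOR_BGR2GRAY).astype(np.float32) for n in C}
sat={n:cv2.cvtColor(f[n],cv2.COLOR_BGR2HSV)[:,:,1].astype(np.float32) for n in C}
S={'side':(240,249),'top':(234,214)};W={'side':(385,188),'top':(384,238)}
T={'side':(390,164),'top':(391.5,233)}; L={'side':(360,210),'top':(347,242)}
for n in C:
    b=unproj(n,S[n],.105)[0]; print(n,'boss0',b.round(4),'boss',ring(n,g[n],b[:2],.058,.105,1),'mouth',ring(n,g[n],b[:2],.039,.105,1,.01),ring(n,g[n],b[:2],.039,.105,-1,.01),'plate',ring(n,g[n],b[:2],.11,.065,-1,.012))
    w=unproj(n,W[n],.068)[0]; print(' rim0',w.round(4),'sat',ring(n,sat[n],w[:2],.036,.068,1,.009),'gray',ring(n,g[n],w[:2],.036,.068,-1,.009),'top',unproj(n,T[n],.156).round(4))
    l=unproj(n,L[n],.072)[0]; print(' slim',l.round(4),ring(n,sat[n],l[:2],.027,.072,1,.009))
E
```

```text
side boss0 [0.5801 0.1387 0.105 ] boss (array([0.5715, 0.147 , 0.0644]), 87, 3.34) mouth (array([0.5821, 0.1218, 0.0407]), 45, 2.27) (array([0.5801, 0.1387, 0.031 ]), 5, 0.0) plate (array([0.5813, 0.1399, 0.1095]), 89, 0.36)
 rim0 [ 0.4982 -0.2633  0.068 ] sat (array([ 0.4994, -0.2596,  0.0372]), 78, 0.45) gray (array([ 0.5069, -0.2619,  0.0395]), 71, 1.81) top [[ 0.4967 -0.2562  0.156 ]]
 slim [ 0.4918 -0.159   0.072 ] (array([ 0.4937, -0.1579,  0.0288]), 90, 1.18)
top boss0 [0.5819 0.1342 0.105 ] boss (array([0.5793, 0.1375, 0.0597]), 90, 1.0) mouth (array([0.579 , 0.1184, 0.0406]), 62, 2.12) (array([0.5743, 0.1207, 0.0373]), 30, 1.14) plate (array([0.5823, 0.1386, 0.1091]), 90, 0.5)
 rim0 [ 0.501  -0.2634  0.068 ] sat (array([ 0.5007, -0.2618,  0.0364]), 90, 0.52) gray (array([ 0.5023, -0.2664,  0.0374]), 68, 1.04) top [[ 0.5003 -0.2637  0.156 ]]
 slim [ 0.4952 -0.1624  0.072 ] (array([ 0.496 , -0.1619,  0.0274]), 90, 0.43)
```

```bash
cat > tilt.py <<'E'
import numpy as np
from scipy.optimize import minimize_scalar
k=22/26
ph=np.linspace(0,2*np.pi,361)[:-1]
s=np.linspace(0,1,23)
# plug surface pts (origin nose): cone and rim cylinder top edge; in seat frame z relative mouth, seat profile
pts=[]
for z,r in [(22*t,10+26*t) for t in s]+[(27,36)]: pts.append(np.c_[r*np.cos(ph),r*np.sin(ph),np.full(360,z)])
pts=np.vstack(pts)
def seat_z(r):
    return np.where(r>39,0.,np.where(r>22,-(39-r)*k*1.0,-60.))
def need(th,dx):
    c,sn=np.cos(th),np.sin(th)
    x=pts[:,0]*c+pts[:,2]*sn; z=-pts[:,0]*sn+pts[:,2]*c
    r=np.hypot(x+dx,pts[:,1]); return (seat_z(r)-z).max()
# seat's lower lip vs plug cone between: check seat lip pts too (finer cone sampling handles)
def rest(thdeg):
    th=np.radians(thdeg); d=np.linspace(-15,15,301); h=[need(th,a) for a in d]; i=int(np.argmin(h)); return d[i],h[i]
if __name__=="__main__":
    for t in range(0,15,1):
        d,h=rest(t); th=np.radians(t); print(t,round(d,2),round(h,2),'top',round(d+115*np.sin(th),1),round(h+115*np.cos(th),1))
E
python3 tilt.py
python3 - <<'E'
from h import *
from station import robot
print('blue',unproj('top',(396,286),.02),'green',unproj('top',(430,245),.02))
for y in(90,-90):
  for p in([.5,-.261,.2],[.5,-.261,.126],[.582,.139,.25],[.582,.139,.165]): 
    q=robot.inverse_kinematics(p,[180,0,y]); print(y,None if q is None else np.round(q,1))
print(robot.tip_reach,robot.current_time_s())
E
```

```text
0 0.0 -24.54 top 0.0 90.5
1 -0.9 -24.31 top 1.1 90.7
2 -1.7 -24.08 top 2.3 90.9
3 -2.6 -23.83 top 3.4 91.0
4 -3.3 -23.54 top 4.7 91.2
5 -4.2 -23.3 top 5.8 91.3
6 -4.9 -22.97 top 7.1 91.4
7 -5.7 -22.73 top 8.3 91.4
8 -6.3 -22.35 top 9.7 91.5
9 -7.0 -22.02 top 11.0 91.6
10 -7.7 -21.65 top 12.3 91.6
11 -8.3 -21.3 top 13.6 91.6
12 -8.9 -20.9 top 15.0 91.6
13 -9.4 -20.42 top 16.5 91.6
14 -10.1 -20.12 top 17.7 91.5
blue [[ 0.37385319 -0.29361336  0.02      ]] green [[ 0.48084271 -0.40021421  0.02      ]]
90 [ 42.9  23.  -23.4  88.1   9.5  70.8  18. ]
90 [ 42.9  26.9 -23.4  93.7  11.8  61.8  16.1]
90 [ 19.3  33.6 -56.5  76.8  27.7  83.8 -35.5]
90 [ 18.5  36.5 -53.1  84.5  29.7  73.8 -37.5]
-90 [  24.8   21.2    1.4   88.9   -0.5   70.  -153.7]
-90 [  23.4   24.9    3.3   94.5   -1.6   60.6 -152.8]
-90 [ 21.5  35.8 -61.8  76.7  31.1  85.2 142.1]
-90 [ 22.4  40.4 -61.8  84.3  36.   76.7 138.1]
0.017 0.8
```

```bash
python3 - <<'E'
from h import *
from station import robot, fingers
fingers.gripper_to(0.7)
robot.move_to([.5,-.261,.20],[180,0,90])
print(robot.current_time_s(),robot.current_contact_force())
for n in C: cv2.imwrite(f"pics/{n}1.png",vision.grab_frame(n)[:,:,::-1])
a=cv2.imread("pics/side1.png")[110:250,300:480];b=cv2.imread("pics/top1.png")[180:300,300:480]
cv2.imwrite("pics/crop1.png",cv2.hconcat([cv2.resize(a,(396,308),interpolation=2),cv2.resize(b,(396,308),interpolation=2)]))
E
```

```text
2.7333 [-0.14534048  0.2632368  -0.3290613 ]
```

View pics/crop1.png

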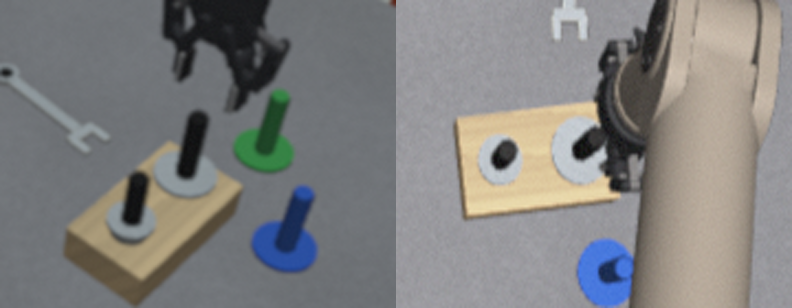

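```bash
python3 - <<'E'
from h import *
from station import robot
p=robot.current_tool_pos();print(p,robot.current_eef_rot())
for n in C:
  for d in(0,-.017): print(n,proj(n,np.array(p)+[0,0,d]))
  print(proj(n,[.5,-.261,.156]))
E
```

```text
[ 0.4989122  -0.2633555   0.20006077] [-1.79971126e+02  7.33864562e-02  8.97580295e+01]
side [[394.60629993 148.04527551]]
side [[393.2478632 153.5627974]]
[[390.15917882 162.33048074]]
top [[395.48738657 230.65603005]]
top [[393.87922945 231.79544142]]
[[390.43235761 233.17193826]]
```

The gripper is over the wide plug: fingertips at side (394,151), handle top at (390,163), which agrees with projection. I go down, grip and lift.

```bash
python3 - <<'E'
from h import *
from station import robot, fingers
hit=robot.line_to([.5,-.261,.124],[180,0,90],velocity=.08,f_stop=12)
print(hit,robot.current_tool_pos(),robot.current_contact_force())
if not hit:
    fingers.gripper_to(0.0,force=45)
    print('gap',robot.current_finger_gap(),robot.current_contact_force(),robot.current_tool_pos())
    robot.line_to([.5,-.261,.26],velocity=.1)
    robot.pause(.2)
    print('gap',robot.current_finger_gap(),robot.current_contact_force(),robot.current_torque())
    for n in C: cv2.imwrite(f"pics/{n}2.png",vision.grab_frame(n)[:,:,::-1])
    a=cv2.imread("pics/side2.png")[50:250,270:480];b=cv2.imread("pics/top2.png")[150:300,300:480]
    cv2.imwrite("pics/crop2.png",cv2.hconcat([cv2.resize(a,(420,400),interpolation=2),cv2.resize(b,(360,400),interpolation=2)]))
print(robot.current_time_s())
E
```

```text
False [ 0.50056235 -0.26118968  0.12464976] [-0.37092547 -0.65581658  0.80889222]
gap 0.26850709336864625 [-0.02068502 -0.07665916  2.06019631] [ 0.50055142 -0.26111578  0.12454601]
gap 0.26602517826913996 [ 0.3686946   1.17307503 -6.3046479 ] [-0.02267325 -0.07644008  0.00087667]
6.1583
```

View pics/crop2.png

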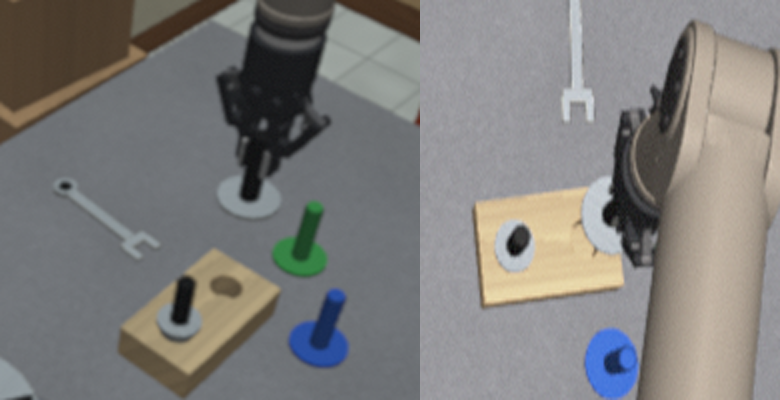

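The wide plug (about 0.6 kg) hangs upright in the gripper, its flange at crop (249,196), and the hole it came from is empty. I measure the flange offset and carry it over the seat.

```bash
python3 - <<'E'
from h import *
from station import robot, fingers
f=cv2.imread("pics/side2.png");g=cv2.cvtColor(f,cv2.COLOR_BGR2GRAY).astype(np.float32)
z=.041+.027+.1355
print(unproj('side',(270+249/2,50+196/2),z), ring('side',g,[.5,-.261],.036,z,-1,.009))
robot.move_to([.582,.139,.27],[180,0,90]); robot.pause(.3)
p=robot.current_tool_pos();print(p,robot.current_contact_force(),robot.current_torque(),robot.current_time_s())
for n in C: cv2.imwrite(f"pics/{n}3.png",vision.grab_frame(n)[:,:,::-1])
f=cv2.imread("pics/side3.png");g=cv2.cvtColor(f,cv2.COLOR_BGR2GRAY).astype(np.float32)
z=p[2]-.1245+.068
print(z,ring('side',g,p[:2],.036,z,-1,.009))
a=f[100:320,130:350];b=cv2.imread("pics/top3.png")[120:300,140:320]
cv2.imwrite("pics/crop3.png",cv2.hconcat([cv2.resize(a,(390,390),interpolation=2),cv2.resize(b,(390,390),interpolation=2)]))
E
```

```text
[[ 0.49722603 -0.2597498   0.2035    ]] (array([ 0.4993, -0.2607,  0.036 ]), 81, 0.56)
[0.58222641 0.1379901  0.26997666] [ 0.8606969  -0.33051216 -4.54261218] [ 0.03291759  0.01803539 -0.01990918] 7.9667
0.2134766604095772 (array([0.582 , 0.1376, 0.0359]), 86, 0.55)
```

View pics/crop3.png

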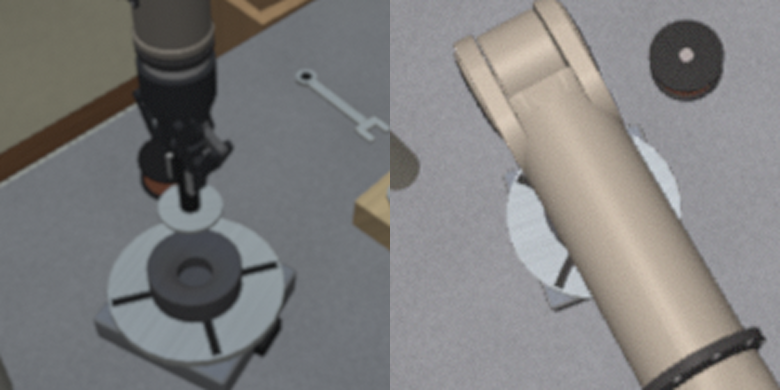

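```bash
python3 - <<'E'
from h import *
from station import robot, fingers
robot.line_to([.582,.139,.178],[180,0,90],velocity=.1); robot.pause(.3)
f0=np.array(robot.current_contact_force());t0=np.array(robot.current_torque());print(robot.current_tool_pos(),f0.round(2),t0.round(3))
hit=robot.line_to([.582,.139,.161],velocity=.02,f_stop=5); robot.pause(.15)
print(hit,robot.current_tool_pos(),(np.array(robot.current_contact_force())-f0).round(2),(np.array(robot.current_torque())-t0).round(3),robot.current_time_s())
E
```

```text
[0.58222006 0.13907996 0.17845058] [-0.66  0.66 -4.62] [ 0.006 -0.028  0.014]
True [0.58214846 0.13955209 0.1649901 ] [ 1.89  1.95 10.75] [ 0.169 -0.327  0.008] 10.2167
```

```bash
python3 - <<'E'
from h import *
from station import robot, fingers
f0=np.array([-.66,.66,-4.62])
for p in ([.5826,.1398,.1648],[.5826,.1398,.1643]):
    robot.line_to(p,velocity=.02,f_stop=25); robot.pause(.15)
    print(robot.current_tool_pos(),(np.array(robot.current_contact_force())-f0).round(2),np.round(robot.current_torque(),3),robot.current_time_s())
E
```

```text
[0.58260478 0.13976918 0.16485904] [ 1.12 -0.94  6.23] [-0.073 -0.07   0.016] 10.6917
[0.58263985 0.13992856 0.16475412] [ 0.56 -0.2   9.86] [-0.133  0.102 -0.03 ] 11.0917
```

```bash
python3 - <<'E'
from h import *
from station import robot, fingers
fingers.gripper_to(0.45); robot.pause(.2)
print(robot.current_tool_pos(),robot.current_contact_force(),robot.current_time_s())
vision.grab_frame
f=vision.grab_frame('side')[:,:,::-1].copy();cv2.imwrite("pics/side4.png",f)
g=cv2.cvtColor(f,cv2.COLOR_BGR2GRAY).astype(np.float32)
print(ring('side',g,[.5827,.1398],.036,.108,-1,.006))
a=f[170:320,170:320];cv2.imwrite("pics/crop4.png",cv2.resize(a,(600,600),interpolation=2))
E
```

```text
[0.58242592 0.13969526 0.16397212] [0.75047753 0.64128188 0.13602736] 11.5917
(array([0.5816, 0.1397, 0.0366]), 83, 0.5)
```

View pics/crop4.png

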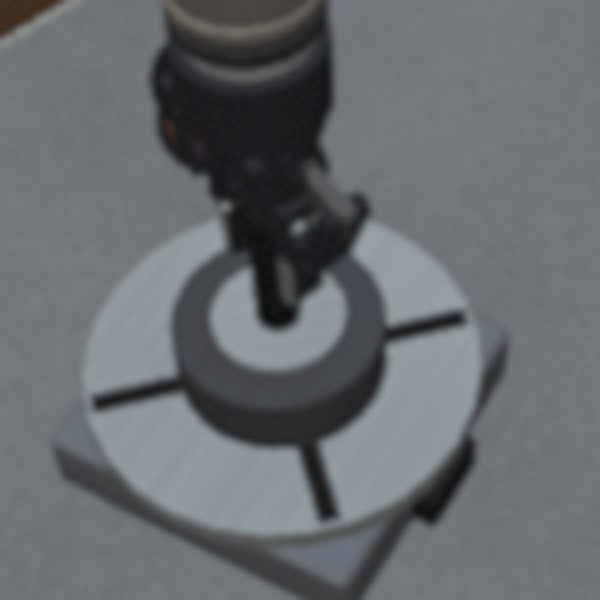

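```bash
cat > tp.py <<'E'
from h import *
from tilt import rest
from scipy.spatial.transform import Rotation as Ro
R0=Ro.from_euler('xyz',[180,0,90],degrees=True)
H=np.array([.5826,.1398,.1643]);L=83.5
d0,h0=rest(0)
def pose(t,lift=0.):
    d,h=rest(t);th=np.radians(t)
    p=H+np.array([d-d0+L*np.sin(th),0,h-h0+L*(np.cos(th)-1)])/1e3+[0,0,lift]
    return p,(Ro.from_euler('y',t,degrees=True)*R0).as_euler('xyz',degrees=True)
E
python3 - <<'E'
from tp import *
from station import robot, fingers
for t in(0,5,10.5):
    p,o=pose(t);q=robot.inverse_kinematics(p,o);print(t,p.round(4),o.round(2),None if q is None else np.round(q,1))
print(np.round(robot.current_joint_positions(),1))
fingers.gripper_to(0.0,force=45)
print('gap',robot.current_finger_gap(),np.round(robot.current_contact_force(),2),np.round(robot.current_tool_pos(),4))
for t in(3,6):
    p,o=pose(t,.0006)
    hit=robot.line_to(p,o,velocity=.02,f_stop=30)
    print(t,hit,p.round(4),np.round(robot.current_tool_pos(),4),np.round(robot.current_contact_force(),1),np.round(robot.current_torque(),2),robot.current_time_s())
    if hit: break
f=vision.grab_frame('side')[:,:,::-1].copy();cv2.imwrite("pics/side5.png",f)
cv2.imwrite("pics/crop5.png",cv2.resize(f[170:320,170:320],(600,600),interpolation=2))
E
```

```text
0 [0.5826 0.1398 0.1643] [180.   0.  90.] [  7.6  30.7 -33.9  84.8  17.7  69.9 -28.7]
5 [0.5857 0.1398 0.1652] [-175.    0.   90.] [  6.6  34.4 -33.6  79.   16.7  76.6 -27.5]
10.5 [0.5898 0.1398 0.1659] [-169.5    0.    90. ] [  5.4  38.8 -33.   72.3  15.9  84.1 -26.3]
[  7.5  30.9 -33.9  84.5  17.6  70.3 -28.7]
gap 0.26630514010574946 [ 0.76 -0.4  -0.06] [0.5828 0.1398 0.1644]
3 False [0.5844 0.1398 0.1655] [0.5844 0.1396 0.1648] [ 0.   0.4 -3.9] [-0.02 -0.41  0.  ] 12.175
6 False [0.5864 0.1398 0.166 ] [0.5863 0.1398 0.1652] [ 1.9  0.3 -4.3] [ 0.08 -0.47 -0.04] 12.4333
```

View pics/crop5.png

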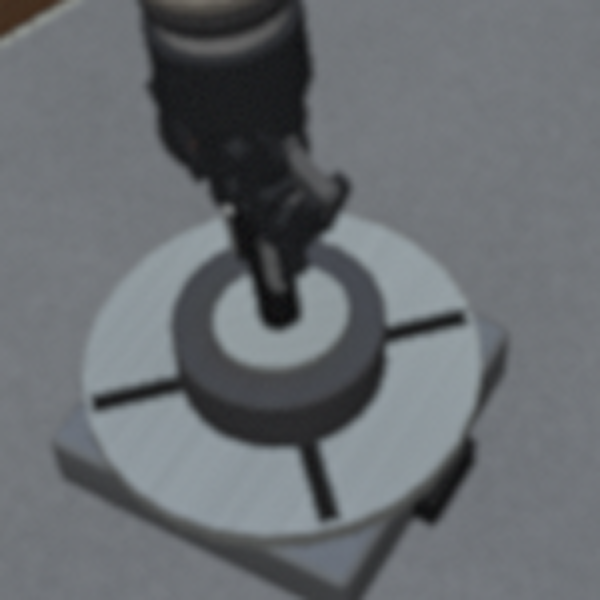

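The plug is leaning (flange at crop (281,314), handle tipped) and the forces are small. I continue to about 10.5°.

```bash
python3 - <<'E'
from tp import *
from station import robot, fingers
for t,l in((8.5,.0002),(10.5,.0)):
    p,o=pose(t,l)
    hit=robot.line_to(p,o,velocity=.02,f_stop=30)
    if hit: break
robot.pause(.3)
print(t,hit,p.round(4),np.round(robot.current_tool_pos(),4),np.round(robot.current_eef_rot(),1),np.round(robot.current_contact_force(),1),np.round(robot.current_torque(),2),robot.current_time_s())
f=vision.grab_frame('side')[:,:,::-1].copy();cv2.imwrite("pics/side6.png",f)
# predicted rim outline for tilts
d=cv2.resize(f[170:320,170:320],(600,600),interpolation=2)
def rim(th,dx,h,z=27):
    a=np.linspace(0,2*np.pi,60);Q=np.c_[36*np.cos(a),36*np.sin(a),np.full(60,z)]
    P=Ro.from_euler('y',th,degrees=True).apply(Q)+[dx,0,h]
    return proj('side',P/1e3+[.5826,.1398,.105])
from tilt import rest
for th,c in((0,(0,0,255)),(10,(0,255,0))):
    dx,h=rest(th); uv=((rim(th,dx,h)-170+.5)*4-.5).round().astype(int)
    for q in uv: cv2.circle(d,tuple(int(v) for v in q),1,c,-1)
cv2.imwrite("pics/crop6.png",d)
E
```

```text
10.5 False [0.5898 0.1398 0.1659] [0.5896 0.1398 0.1658] [-169.5    0.    90. ] [ 0.7  0.4 -4.3] [ 0.14 -0.66 -0.02] 13.2833
```

View pics/crop6.png

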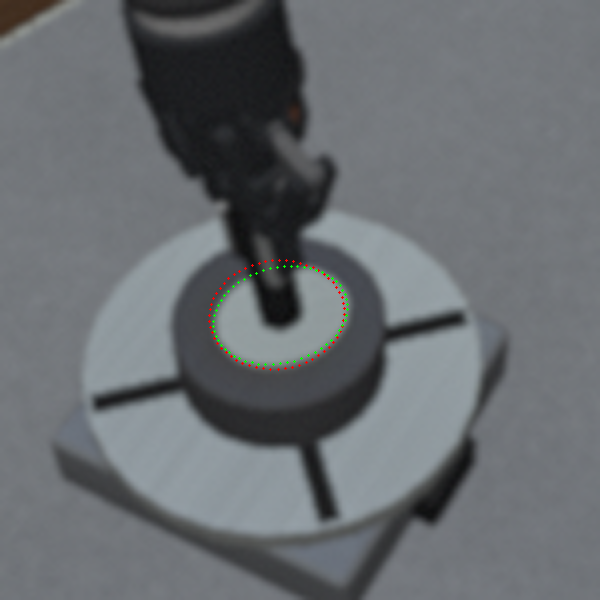

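The flange outline matches the 10° prediction (green) with the cone in the seat. Now I bring it back upright, press lightly home and release.

```bash
python3 - <<'E'
from tp import *
from station import robot, fingers
for t,l in((7,.0004),(3.5,.0005),(0,.0003),(0,-.0006)):
    p,o=pose(t,l)
    hit=robot.line_to(p,o,velocity=.02,f_stop=30)
    if hit: break
robot.pause(.4)
print(t,hit,p.round(4),np.round(robot.current_tool_pos(),4),np.round(robot.current_eef_rot(),1),np.round(robot.current_contact_force(),1),np.round(robot.current_torque(),2),robot.current_time_s())
E
```

```text
0 False [0.5826 0.1398 0.1637] [0.5827 0.1398 0.1644] [180.  -0.  90.] [-3.1 -0.1  4.6] [-0.25  1.03 -0.11] 14.8083
```

```bash
cat > chk.py <<'E'
from tp import *
def chk(name,zt=.196):
    out=[]
    for n in C:
        f=vision.grab_frame(n)[:,:,::-1].copy();cv2.imwrite(f"pics/{n}{name}.png",f)
        u=proj(n,[.5826,.1398,.12])[0].astype(int)-[75,85]
        d=cv2.resize(f[u[1]:u[1]+150,u[0]:u[0]+100],(400,600),interpolation=2)
        a=np.linspace(0,2*np.pi,40)
        for r,z in((36,.108),(12,.196),(12,.108)):
            uv=proj(n,np.c_[.5826+r/1e3*np.cos(a),.1398+r/1e3*np.sin(a),np.full(40,z)])
            for q in ((uv-u+.5)*4-.5): cv2.circle(d,(int(round(q[0])),int(round(q[1]))),1,(0,0,255),-1)
        out.append(d)
    cv2.imwrite(f"pics/crop{name}.png",cv2.hconcat(out))
E
python3 - <<'E'
from chk import *
from station import robot, fingers
fingers.gripper_to(0.45); robot.pause(.2)
print(np.round(robot.current_contact_force(),1),np.round(robot.current_torque(),2))
fingers.gripper_to(0.0,force=30);robot.pause(.2)
print(np.round(robot.current_contact_force(),1),np.round(robot.current_torque(),2),robot.current_finger_gap())
robot.line_to([.5826,.1398,.1630],[180,0,90],velocity=.02,f_stop=12);robot.pause(.2)
print(np.round(robot.current_contact_force(),1),np.round(robot.current_torque(),2),robot.current_tool_pos())
fingers.gripper_to(0.55);robot.pause(.2)
print(np.round(robot.current_contact_force(),1))
robot.line_to([.5826,.1398,.24],[180,0,90],velocity=.1)
robot.move_to([.42,.0,.35],[180,0,90]);robot.pause(.2)
chk('7');print(robot.current_time_s())
E
```

```text
[ 0.5 -0.7 -0.6] [ 0.03 -0.02  0.  ]
[-0.3  0.4  0.5] [ 0.02  0.02 -0.02] 0.2674684199322563
[-1.8 -0.7  4.6] [-0.19  0.39 -0.03] [0.58265976 0.13985934 0.16369255]
[ 0.2 -0.8 -0.9]
18.95
```

View pics/crop7.png

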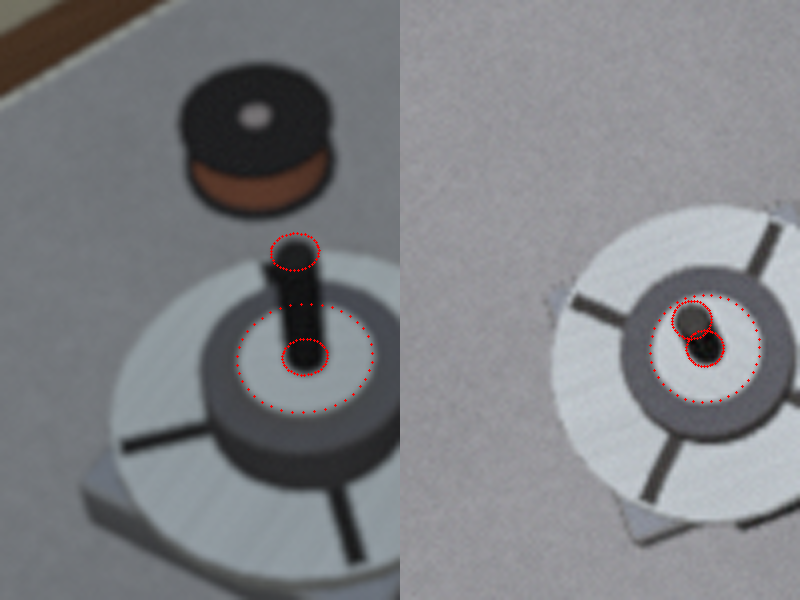

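View pics/side7.png

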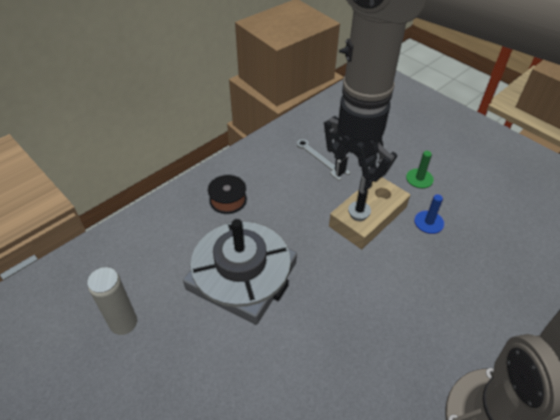

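```bash
python3 - <<'E'
from h import *
def gray(p): return cv2.cvtColor(cv2.imread(p),cv2.COLOR_BGR2GRAY).astype(np.float32)
for n in C:
    for k in('4','7') if n=='side' else ('7',):
        print(n,k,ring(n,gray(f'pics/{n}{k}.png'),[.5826,.1398],.036,.108,-1,.006))
# handle-axis tilt: centroid of dark handle pixels vs rendered prediction for tilts, both cams
from tp import Ro
from scipy.optimize import least_squares
def mask(n,c,rx,ry,z0):
    a=np.linspace(0,2*np.pi,60);R=Ro.from_euler('xy',[rx,ry],degrees=True)
    P=np.vstack([R.apply(np.c_[.012*np.cos(a),.012*np.sin(a),np.full(60,z)]) for z in(.027,.115)])+[c[0],c[1],z0]
    hull=cv2.convexHull(proj(n,P).astype(np.float32))
    m=np.zeros((420*4,560*4),np.uint8);cv2.fillPoly(m,[np.round((hull+.5)*4-.5).astype(np.int32)],255)
    return cv2.resize(m,(560,420),interpolation=cv2.INTER_AREA)/255.
for tag,c,z0 in(('0',(.5005,-.261),.041),('7',(.5826,.1398),.081)):
    for n in C:
        g=cv2.GaussianBlur(gray(f'pics/{n}{tag}.png'),(0,0),.3)
        best=[]
        for rx in np.arange(-5,5.1,.5):
            for ry in np.arange(-5,5.1,.5):
                m=cv2.GaussianBlur(mask(n,c,rx,ry,z0),(0,0),.8)
                u=proj(n,[*c,z0+.07])[0].astype(int);s=np.s_[u[1]-24:u[1]+18,u[0]-16:u[0]+16]
                best.append((np.corrcoef(m[s].ravel(),-np.minimum(g[s],110).ravel())[0,1],rx,ry))
        best.sort(reverse=True);print(tag,n,[tuple(np.round(b,3)) for b in best[:4]])
E
```

```text
side 4 (array([0.5815, 0.1396, 0.0367]), 83, 0.61)
side 7 (array([0.5819, 0.1394, 0.0368]), 82, 0.4)
top 7 (array([0.5826, 0.1386, 0.0362]), 90, 0.35)
0 side [(np.float64(0.959), np.float64(-1.5), np.float64(-1.0)), (np.float64(0.957), np.float64(-2.5), np.float64(-1.5)), (np.float64(0.956), np.float64(-2.0), np.float64(-1.5)), (np.float64(0.955), np.float64(-0.5), np.float64(-1.0))]
0 top [(np.float64(0.9), np.float64(-1.0), np.float64(-1.0)), (np.float64(0.899), np.float64(-1.5), np.float64(-1.0)), (np.float64(0.898), np.float64(-0.5), np.float64(-1.0)), (np.float64(0.898), np.float64(-1.5), np.float64(-1.5))]
7 side [(np.float64(0.843), np.float64(-2.0), np.float64(-2.0)), (np.float64(0.842), np.float64(-2.0), np.float64(-1.5)), (np.float64(0.842), np.float64(-2.5), np.float64(-2.0)), (np.float64(0.841), np.float64(-2.5), np.float64(-2.5))]
7 top [(np.float64(0.771), np.float64(1.5), np.float64(-2.5)), (np.float64(0.77), np.float64(1.0), np.float64(-2.0)), (np.float64(0.769), np.float64(1.5), np.float64(-3.0)), (np.float64(0.769), np.float64(1.0), np.float64(-2.5))]
```

```bash
python3 - <<'E'
from h import *
out=[]
for tag,c,z0 in(('0',(.4998,-.2612),.041),('7',(.5824,.1394),.081)):
  for n in C:
    f=cv2.imread(f'pics/{n}{tag}.png'); u=proj(n,[*c,z0+.07])[0].astype(int)-[19,24]
    d=cv2.resize(f[u[1]:u[1]+46,u[0]:u[0]+38],(380,460),interpolation=cv2.INTER_NEAREST)
    d=np.clip(d.astype(float)*1.5,0,255).astype(np.uint8)
    a=np.linspace(0,2*np.pi,40)
    for r,z in((36,.027),(12,.115),(12,.027)):
        uv=proj(n,np.c_[c[0]+r/1e3*np.cos(a),c[1]+r/1e3*np.sin(a),np.full(40,z0+z)])
        for q in ((uv-u+.5)*10-.5): cv2.circle(d,(int(round(q[0])),int(round(q[1]))),1,(0,0,255),-1)
    out.append(d)
cv2.imwrite('pics/z7.png',cv2.resize(cv2.vconcat([cv2.hconcat(out[:2]),cv2.hconcat(out[2:])]),(496,600)))
E
```

```text
(no output)
```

View pics/z7.png

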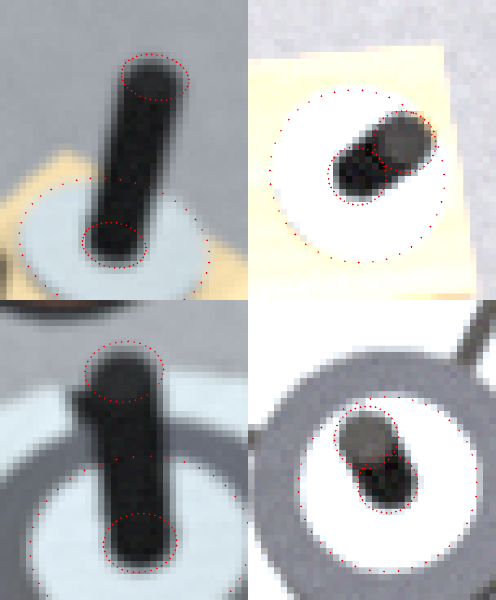

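In the seat the plug sits against its upright outline just as it did when upright in the rack, with the same 1 px side-camera bias in both. The flange is also within 0.5 mm of where it was before the tilt. The robot is clear at z=0.35 and the bystanders look unmoved, so I hand in.

```bash
python3 - <<'E'
from station import robot, workorder
print(robot.current_time_s()); workorder.close_job()
E
```

```text
18.95
the job is handed in; nothing more can be done
```

I moved the wide plug from the rack into the turntable seat and did the wedge check. I handed the job in at 18.95 s; no verdict is reported.

- **Seating:** I set it down with about 10 N on the seat and released it. It had reached its expected home height to within about 0.5 mm.
- **Wedge check:** I gripped it again and tipped the tool 10.5° towards +x. In the side view the flange outline matched the 10° prediction, with the cone still in the seat. The force readings stayed below 5 N.
- **Return:** I brought it upright, released it, gripped it again and pressed lightly home at about 5 N, then let go and moved the arm clear.

**Last checks:**
- **Position:** The flange was centred within 0.5 mm of where it sat before the tilt.
- **Upright:** The handle lined up with its upright outline in the top view. In the side view its top was about 1 px off, the same offset it had in the rack, so I took that as camera calibration.
- **Inconclusive:** A numerical fit of the handle's tilt did not settle the matter. The two cameras disagreed by a few degrees against the dark boss, so I relied on the outline comparison.
- **Surroundings:** The slim plug, the look-alikes and the other things appeared unmoved.

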